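Transfer four reagent containers to the other rack in reverse order

TASK

Move the four containers from the full rack, where each stands on a black pad, to the four places of the empty rack, in reverse order: the leftmost one goes to the rightmost place, the second from the left to the second from the right, and so on. Keep them upright all the way, and leave each standing flat on the floor of its own place (left and right are as seen from the robot).

Things in the scene. Friction and masses are not known exactly. Their poses are not given: they have to be found in the camera images.
- wide_bottle_mid (a point): The clear glass reagent bottle with pale contents and an orange screw cap, the largest of the four: 54 mm across the body, 100 mm tall; the body is straight to about 65 mm up, then narrows to a cap 30 mm across. This point: on its axis, half-way up; z up along it. Loose, round, can be gripped round the body at this point from any side.
- amber_bottle_mid (a point): The brown glass bottle with a black screw cap: 46 mm across the body, 88 mm tall; the body is straight to about 55 mm up, then narrows to a cap 26 mm across. This point: on its axis, half-way up; z up along it. Loose, round, can be gripped round the body at this point from any side.
- squat_jar_mid (a point): The short jar of clear glass with a broad flat white lid: 50 mm across the body, 78 mm tall; lid 45 mm across, 16 mm high. This point: on its axis, half-way up; z up along it. Loose, round, can be gripped round the body at this point from any side.
- slim_vial_mid (a point): The slim little green glass bottle with a small white cap: 36 mm across the body, 90 mm tall; body narrows above half-way to a cap 18 mm across, 16 mm high. This point: on its axis, half-way up; z up along it. Loose, round, can be gripped round the body at this point from any side.
- full_rack: The full grey low rack, 82 x 316 mm, fixed, long side (y) crosswise to the robot within 0.15 rad. Four open places in a row, 74 x 74 mm inside, centres at x 0, y +117, +39, -39, -117 mm (left to right); floor 4 mm, walls 16 mm above the bench. Origin: middle of underside, at bench height; x away from the robot, y left, z up. A container stands on a black pad in each place, in any order.
- empty_rack: The empty grey low rack, 82 x 316 mm, fixed, long side (y) crosswise to the robot within 0.15 rad. Four open places in a row, 74 x 74 mm inside, centres at x 0, y +117, +39, -39, -117 mm (left to right); floor 4 mm, walls 16 mm above the bench. Origin: middle of underside, at bench height; x away from the robot, y left, z up. It may be the nearer or the farther rack.
- pad_wide: Black rubber pad, 66 x 66 x 3 mm, fixed, lying in one place of the full rack; the wide bottle stands on it at the start (within 5 mm of its middle), so it goes on showing from which place that one came. Origin: middle of its underside, 4 mm above the bench; axes as the rack's. It does not move.
- pad_amber: Black rubber pad, 66 x 66 x 3 mm, fixed, lying in one place of the full rack; the amber bottle stands on it at the start (within 5 mm of its middle), so it goes on showing from which place that one came. Origin: middle of its underside, 4 mm above the bench; axes as the rack's. It does not move.
- pad_squat: Black rubber pad, 66 x 66 x 3 mm, fixed, lying in one place of the full rack; the squat jar stands on it at the start (within 5 mm of its middle), so it goes on showing from which place that one came. Origin: middle of its underside, 4 mm above the bench; axes as the rack's. It does not move.
- pad_slim: Black rubber pad, 66 x 66 x 3 mm, fixed, lying in one place of the full rack; the slim vial stands on it at the start (within 5 mm of its middle), so it goes on showing from which place that one came. Origin: middle of its underside, 4 mm above the bench; axes as the rack's. It does not move.
Things that resemble listed ones, but are neither listed nor needed, are in the scene too. What is shaped like the part that bears slim_vial_mid but blue is not meant.

How it is judged (in metres and radians):
At the end, for the whole second after the job is handed in: Each container stands upright (within 0.12 rad), at rest on the floor of the empty rack (height within 6 mm), within 22 mm of the middle of its place along and across the row; counted from the right this is the place that it had in the full rack counted from the left (angle between each of wide_bottle_mid, amber_bottle_mid, squat_jar_mid, slim_vial_mid's own z axis and vertical below 0.12 rad and linear speed of each of wide_bottle, amber_bottle, squat_jar, slim_vial below 0.02 m/s and z of wide_bottle_mid in the frame of empty_rack between 0.048 and 0.06 m and x of wide_bottle_mid in the frame of empty_rack between -0.022 and 0.022 m and ((y of pad_wide in the frame of full_rack between 0.107 and 0.127 m and y of wide_bottle_mid in the frame of empty_rack between -0.139 and -0.095 m) or (y of pad_wide in the frame of full_rack between 0.029 and 0.049 m and y of wide_bottle_mid in the frame of empty_rack between -0.061 and -0.017 m) or (y of pad_wide in the frame of full_rack between -0.049 and -0.029 m and y of wide_bottle_mid in the frame of empty_rack between 0.017 and 0.061 m) or (y of pad_wide in the frame of full_rack between -0.127 and -0.107 m and y of wide_bottle_mid in the frame of empty_rack between 0.095 and 0.139 m)) and z of amber_bottle_mid in the frame of empty_rack between 0.042 and 0.054 m and x of amber_bottle_mid in the frame of empty_rack between -0.022 and 0.022 m and ((y of pad_amber in the frame of full_rack between 0.107 and 0.127 m and y of amber_bottle_mid in the frame of empty_rack between -0.139 and -0.095 m) or (y of pad_amber in the frame of full_rack between 0.029 and 0.049 m and y of amber_bottle_mid in the frame of empty_rack between -0.061 and -0.017 m) or (y of pad_amber in the frame of full_rack between -0.049 and -0.029 m and y of amber_bottle_mid in the frame of empty_rack between 0.017 and 0.061 m) or (y of pad_amber in the frame of full_rack between -0.127 and -0.107 m and y of amber_bottle_mid in the frame of empty_rack between 0.095 and 0.139 m)) and z of squat_jar_mid in the frame of empty_rack between 0.037 and 0.049 m and x of squat_jar_mid in the frame of empty_rack between -0.022 and 0.022 m and ((y of pad_squat in the frame of full_rack between 0.107 and 0.127 m and y of squat_jar_mid in the frame of empty_rack between -0.139 and -0.095 m) or (y of pad_squat in the frame of full_rack between 0.029 and 0.049 m and y of squat_jar_mid in the frame of empty_rack between -0.061 and -0.017 m) or (y of pad_squat in the frame of full_rack between -0.049 and -0.029 m and y of squat_jar_mid in the frame of empty_rack between 0.017 and 0.061 m) or (y of pad_squat in the frame of full_rack between -0.127 and -0.107 m and y of squat_jar_mid in the frame of empty_rack between 0.095 and 0.139 m)) and z of slim_vial_mid in the frame of empty_rack between 0.043 and 0.055 m and x of slim_vial_mid in the frame of empty_rack between -0.022 and 0.022 m and ((y of pad_slim in the frame of full_rack between 0.107 and 0.127 m and y of slim_vial_mid in the frame of empty_rack between -0.139 and -0.095 m) or (y of pad_slim in the frame of full_rack between 0.029 and 0.049 m and y of slim_vial_mid in the frame of empty_rack between -0.061 and -0.017 m) or (y of pad_slim in the frame of full_rack between -0.049 and -0.029 m and y of slim_vial_mid in the frame of empty_rack between 0.017 and 0.061 m) or (y of pad_slim in the frame of full_rack between -0.127 and -0.107 m and y of slim_vial_mid in the frame of empty_rack between 0.095 and 0.139 m))); the robot touches nothing.
It fails at once if a container is tipped by more than 0.5 rad (angle between any of wide_bottle_mid, amber_bottle_mid, squat_jar_mid, slim_vial_mid's own z axis and vertical above 0.5 rad).
It also fails if it takes over 102 s, if anything falls off the work surface, if the arm or the gripper's body presses on something with over 40 N, if the wrist force passes 120 N, or if a joint passes its speed limit or range.

ROBOT

A 7-joint arm with a two-finger parallel gripper is mounted at the origin on a cart in front of the work surface, level with it; the furniture and walls round the work are solid. World frame = base frame: x ahead of the robot, y to its left, z up, the work surface at z = 0. Lengths are in m, angles in degrees, forces in N, time in s.
With the tool pointing down it reaches from about 0.425 to 0.875 m from the base axis. Payload 4.7 kg.
Tool frame: the origin (TCP) lies at the very end of the fingers, on their centre line; the grasp point (between the pads) lies env.hold_point_z behind it (env.hold_point_z is the distance from the TCP to the grasp point, in m); z points along the fingers, y is the line along which they close (so a half turn about z gives the same grasp; the last joint's range is limited). The gripper opens to 87 mm and grips with 3 to 60 N. Pads are 19 mm wide; open, the fingers measure 117 mm over their backs; the gripper's body (75 mm by 190 mm) begins 51 mm behind the grasp point.
Start: joints at [-74.593, 18.392, -4.016, 83.108, 1.295, 78.541, -3.26], TCP at [0.164, 0.629, 0.223] pointing down, gripper open.
Joint ranges: [-163.93, 163.93], [-17.29, 119.83], [-79.2, 71.16], [3.27, 140.29], [-89.18, 269.18], [5.43, 117.66], [-154.24, 154.24]. Speed limits (degrees/s): [147.25, 147.25, 180, 180, 180, 180, 180].

INTERFACE

Orientations are given as [roll, pitch, yaw] about the fixed x, y, z axes, in that order (R = Rz(yaw) Ry(pitch) Rx(roll)).
In Python, from cell import env gives the robot as it stands.
- The arm moves only by the shell command python3 -m jog 'ROWS' [FORCE]. ROWS is JSON, a list of rows, each an object with "dp": the shift along the tool's x, y, z in cm, a list of three; "twist": the turn about the tool's z in degrees; "fingers": the opening, from 0 (shut) to 1 (fully open). A call has 1 to 8 rows; each row is the pose to reach, as a shift and turn from the pose commanded when the call began, along the tool's axes at that moment; what a row does not reach only later rows make up. A row lasts 1/8 s, in which the tool goes at most 62.5 mm and 10.7 degrees, less where a joint would pass 70% of its speed; a pose out of reach is approached as far as the arm can. A call with a gripper value outside its range is refused whole. The fingers move at their own pace and stop on an object; FORCE is the grip in N (left out, the last holds). Time passes only in rows, so rows that repeat a pose let the fingers close. It gives the time, the measured TCP pose, the force, the opening and the grip force at its end, in the units of the state.
- env.get_obs(): the state, without advancing time (a new reading comes with each control period).
- env.read_camera(name): name is "scene" or "top"; returns a dict with "pixels" (420x560x3 uint8, blue, green, red), "depth" (420x560 float32, m along the optical axis (not along the pixel's ray), 0 where there is no reading), "fx", "fy", "cx", "cy" (pixels), "k1" (the pictures are not rectified: a ray, as slopes to the right and down, at radius r is drawn at 1 + k1 r^2 times it, then the intrinsics apply), "rvec" (rotation vector, rad) and "tvec" (3), from world to camera coordinates, as OpenCV has them. Camera axes: x right, y down, z forward; pixel columns grow to the right and rows downward; lengths in m; the calibration is good to about 2 mm. A picture is of the moment at which its call begins.
- env.sign_off(): hands the job in; it is judged then, once.
The state is a dict: "time_s": time; "qpos": joint angles; "joint_velocities": joint speeds; "effort": joint torques, N m; "tool_pos": TCP position; "tool_rot": TCP orientation; "force": force on the tool from outside, world axes, zero at the start; "wrist_torque": the same for the moment, N m; "grip_width": finger opening in m; "grasp_force": force on a finger pad.
Only numpy, scipy, OpenCV 4.12 (cv2) and the standard library are available. Lean on these libraries where they do the work, as an engineer would, in place of code of your own. Each camera call takes 0.05 s, during which the arm holds its last target. There are 200 camera calls.

## Working session

There is one attempt and no reset: what is moved stays moved. The work goes in short steps, Python scripts to look and compute and a shell command to move; the robot and the scene stay as the last step left them, time stands still between calls to the robot, and variables do not carry over. Pictures are saved under pics/ and viewed, at most 14 in all, crops included, and the job is handed in when it is done.

```bash
mkdir -p pics; ls
python3 - <<'E'
from cell import env
import cv2
for n in("scene","top"):
    c=env.read_camera(n); cv2.imwrite(f"pics/{n}0.png",c["pixels"])
    print(n,{k:v for k,v in c.items() if k not in("pixels","depth")})
o=env.get_obs();print(o["time_s"],o["tool_pos"],o["tool_rot"],o["grip_width"],env.hold_point_z)
E
```

```text
pics
scene {'fx': 410.322391165898, 'fy': 410.322391165898, 'cx': 274.8951787502569, 'cy': 201.66819797955148, 'k1': -0.05357935673451324, 'rvec': array([ 2.22429585, -0.4546067 ,  0.22910595]), 'tvec': array([-0.45587569,  0.15172527,  0.74080462])}
top {'fx': 449.41077812502624, 'fy': 449.41077812502624, 'cx': 281.19690480179025, 'cy': 207.86962125447462, 'k1': -0.01889565517474673, 'rvec': array([ 2.17739902, -2.13698607,  0.14583353]), 'tvec': array([-0.02662793,  0.49048242,  0.85570672])}
0.1 [0.16378936 0.62852315 0.22159453] [-1.79904123e+02  6.50676706e-03  1.65399996e+02] 0.08709170364727922 0.0187
```

View pics/scene0.png

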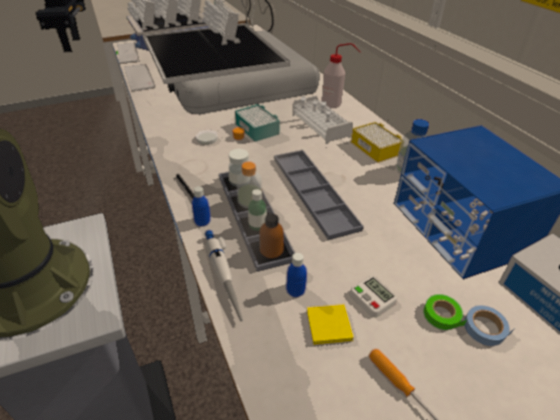

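View pics/top0.png

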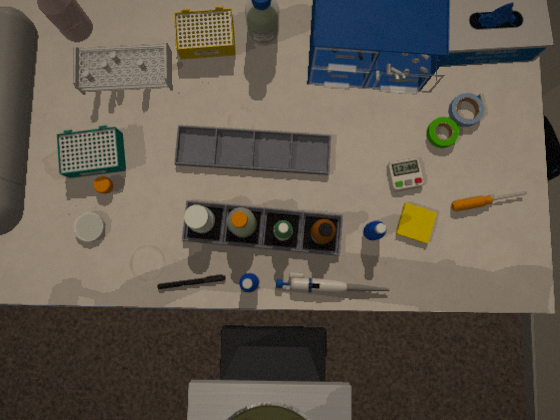

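The scene view shows the full rack nearest the robot, with the empty rack behind it.

What could be mistaken for what, in the top picture:
- **Wide bottle:** the one at (240,220) with an orange cap. Lookalikes are the blue-capped bottle at (263,20) and the loose orange cap at (103,185).
- **Squat jar:** (200,218). The lookalike is the white lid or dish at (89,228).
- **Slim vial:** the green one at (283,230). The blue vials at (375,230) and (249,282) are decoys.
- **Amber bottle:** (323,231), with nothing similar nearby.

From the left, the order is squat, wide, slim, amber.

```bash
cat > h.py <<'E'
from cell import env
import cv2, numpy as np
def cam(n):
    c=env.read_camera(n); c["K"]=np.array([[c["fx"],0,c["cx"]],[0,c["fy"],c["cy"]],[0,0,1]]); c["d"]=np.array([c["k1"],0,0,0.])
    c["R"]=cv2.Rodrigues(c["rvec"])[0]; return c
def onplane(c,uv,z):
    s=cv2.undistortPoints(np.float64(uv).reshape(-1,1,2),c["K"],c["d"]).reshape(-1,2)
    r=np.c_[s,np.ones(len(s))]@c["R"]; o=-c["R"].T@c["tvec"]
    return (o+r*((z-o[2])/r[:,2])[:,None])[:,:2]
def cloud(c):
    v,u=np.mgrid[:420,:560]; uv=np.stack([u,v],-1).reshape(-1,2)
    s=cv2.undistortPoints(np.float64(uv).reshape(-1,1,2),c["K"],c["d"]).reshape(-1,2)
    p=(np.c_[s,np.ones(len(s))]*c["depth"].reshape(-1,1)-c["tvec"])@c["R"]
    p[c["depth"].ravel()==0]=np.nan; return p.reshape(420,560,3)
def rack(c,box,z=0.016):
    x0,y0,x1,y1=box; g=c["pixels"][y0:y1,x0:x1]
    m=(g.max(2)<112).astype(np.uint8); m=cv2.morphologyEx(m,cv2.MORPH_OPEN,np.ones((3,3)))
    k=max(cv2.findContours(m,cv2.RETR_EXTERNAL,cv2.CHAIN_APPROX_NONE)[0],key=cv2.contourArea).reshape(-1,2)
    return cv2.minAreaRect(np.float32(onplane(c,k+[x0,y0],z))*1000)
E
python3 - <<'E'
from h import *
c=cam("top"); P=cloud(c)
cv2.imwrite("pics/crop1.png",cv2.resize(c["pixels"][115:305,165:405],(720,570),interpolation=cv2.INTER_CUBIC))
print("empty",rack(c,(165,115,345,185)))
print("full",rack(c,(172,190,350,262)))
for n,b in(("empty",(165,115,345,185)),("full",(172,190,350,262))):
    q=P[b[1]:b[3],b[0]:b[2]].reshape(-1,3); q=q[(q[:,2]>.010)&(q[:,2]<.020)]
    print(n,"depth",len(q),cv2.minAreaRect(np.float32(q[:,:2])*1000))
for n,uv,z in(("squat",(200,218),.085),("wide",(240,220),.107),("slim",(283,229),.097),("amber",(325,230),.095)):
    u,v=uv; w=P[v-16:v+17,u-16:u+17].reshape(-1,3); t=np.nanmax(w[:,2])
    s=w[(w[:,2]>z-.005)&(w[:,2]<z+.006)]
    print(n,onplane(c,[uv],z).round(4),"dtop",t,len(s),s.mean(0).round(4), "minmaxmid",((s.min(0)+s.max(0))/2).round(4))
E
```

```text
empty ((604.8182983398438, 43.327125549316406), (316.292724609375, 98.76598358154297), 87.34100341796875)
full ((433.91876220703125, 20.823348999023438), (316.12628173828125, 120.84691619873047), 86.01519012451172)
empty depth 1152 ((614.4705810546875, 42.850379943847656), (316.29827880859375, 83.97492980957031), 87.16847229003906)
full depth 1210 ((453.8822326660156, 19.500808715820312), (316.1962890625, 83.1982192993164), 85.60272216796875)
squat [[0.4622 0.1326]] dtop 0.09114761416213346 454 [0.4658 0.1404 0.0854] minmaxmid [0.4659 0.1406 0.0853]
wide [[0.4577 0.0566]] dtop 0.11052246318685642 210 [0.4604 0.0583 0.1071] minmaxmid [0.4603 0.0586 0.1067]
slim [[ 0.4438 -0.0211]] dtop 0.10038061026836116 78 [ 0.4474 -0.0217  0.0974] minmaxmid [ 0.4475 -0.022   0.0974]
amber [[ 0.4435 -0.0977]] dtop 0.0989184517716758 151 [ 0.4463 -0.0988  0.095 ] minmaxmid [ 0.4465 -0.0987  0.0948]
```

View pics/crop1.png

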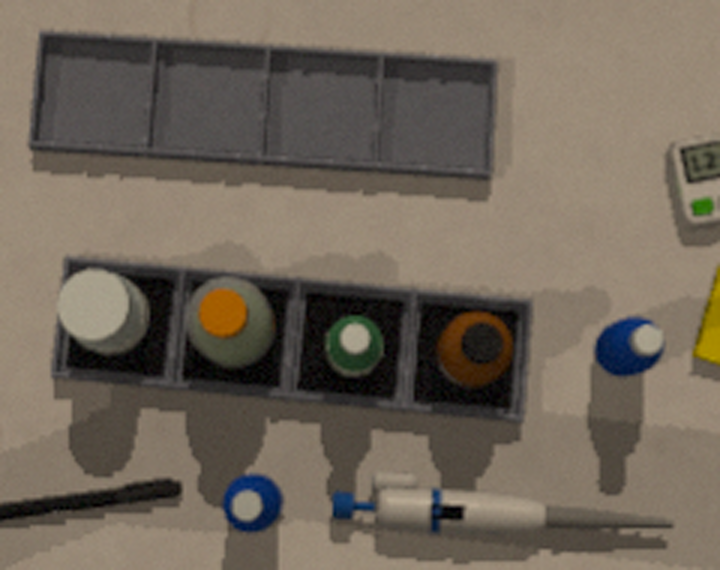

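The close crop confirms the order: squat, wide (orange cap), green slim, amber. The depth rectangles match the rack sizes (316×83), so I use those. I'll turn the tool to yaw 90, so that tool x is world y and tool y is world x.

```bash
python3 -m jog '[{"dp":[-41.5,-39.6,0],"twist":75.4,"fingers":1},{"dp":[-41.5,-39.6,0],"twist":75.4,"fingers":1},{"dp":[-41.5,-39.6,0],"twist":75.4,"fingers":1},{"dp":[-41.5,-39.6,0],"twist":75.4,"fingers":1},{"dp":[-41.5,-39.6,0],"twist":75.4,"fingers":1},{"dp":[-41.5,-39.6,0],"twist":75.4,"fingers":1},{"dp":[-41.5,-39.6,0],"twist":75.4,"fingers":1},{"dp":[-41.5,-39.6,0],"twist":75.4,"fingers":1}]'
cat > go.py <<'E'
import sys; from h import *
from scipy.spatial.transform import Rotation as R
o=env.get_obs(); r=R.from_euler("xyz",o["tool_rot"],degrees=True)
t=np.array(list(map(float,sys.argv[1:4])))
print(o["tool_pos"].round(4),o["tool_rot"].round(1),"dp",(r.inv().apply(t-o["tool_pos"])*100).round(2),"twist",round(o["tool_rot"][2]-90,1))
E
python3 go.py .4655 .1404 .22
```

```text
time_s: 1.15
tool_pos: [0.4276, 0.2019, 0.2226]
tool_rot: [180.0, -0.0, 89.9]
force: [1.4, 0.6, -0.4]
grip_width: 0.0872
grasp_force: 0.0
[0.4276 0.2019 0.2226] [180.   -0.   89.9] dp [-6.15  3.8   0.26] twist -0.1
```

```bash
python3 -m jog '[{"dp":[-6.2,3.8,0],"fingers":1},{"dp":[-6.2,3.8,2],"fingers":1},{"dp":[-6.2,3.8,6],"fingers":1},{"dp":[-6.2,3.8,10],"fingers":1},{"dp":[-6.2,3.8,14],"fingers":1},{"dp":[-6.2,3.8,17],"fingers":1},{"dp":[-6.2,3.8,19],"fingers":1},{"dp":[-6.2,3.8,19.2],"fingers":1}]'
```

```text
validation failed for argument at $[0]...
```

```bash
python3 -m jog '[{"dp":[0,0,0],"fingers":0},{"dp":[0,0,0],"fingers":0},{"dp":[0,0,0],"fingers":0},{"dp":[0,0,0],"fingers":0},{"dp":[0,0,0],"fingers":0},{"dp":[0,0,0],"fingers":0}]' 20; python3 go.py .6087 -.074 .17
```

```text
[0.4276 0.2019 0.2226] [180.   -0.   89.9] dp [-27.57  18.15   5.25] twist -0.1validation failed for argument at $[0]...
```

Each row needs a twist value, so both calls were refused and nothing moved.

```bash
python3 -m jog '[{"dp":[-6.2,3.8,0],"twist":0,"fingers":1},{"dp":[-6.2,3.8,2],"twist":0,"fingers":1},{"dp":[-6.2,3.8,6],"twist":0,"fingers":1},{"dp":[-6.2,3.8,10],"twist":0,"fingers":1},{"dp":[-6.2,3.8,14],"twist":0,"fingers":1},{"dp":[-6.2,3.8,17],"twist":0,"fingers":1},{"dp":[-6.2,3.8,19],"twist":0,"fingers":1},{"dp":[-6.2,3.8,19.2],"twist":0,"fingers":1}]'
```

```text
time_s: 2.15
tool_pos: [0.4635, 0.1412, 0.0291]
tool_rot: [-179.8, 0.1, 90.0]
force: [0.5, -0.3, -0.1]
grip_width: 0.0868
grasp_force: 0.0
```

```bash
python3 -m jog '[{"dp":[0,0,0],"twist":0,"fingers":0},{"dp":[0,0,0],"twist":0,"fingers":0},{"dp":[0,0,0],"twist":0,"fingers":0},{"dp":[0,0,0],"twist":0,"fingers":0},{"dp":[0,0,0],"twist":0,"fingers":0},{"dp":[0,0,0],"twist":0,"fingers":0}]' 20
```

```text
time_s: 2.9
tool_pos: [0.4655, 0.142, 0.031]
tool_rot: [179.9, -0.0, 90.0]
force: [0.6, -0.3, 2.5]
grip_width: 0.0489
grasp_force: 20.0
```

```bash
python3 -m jog '[{"dp":[0,0,-0.5],"twist":0,"fingers":0},{"dp":[0,0,-2],"twist":0,"fingers":0},{"dp":[0,0,-4.5],"twist":0,"fingers":0},{"dp":[0,0,-7.5],"twist":0,"fingers":0},{"dp":[0,0,-10.5],"twist":0,"fingers":0},{"dp":[0,0,-13],"twist":0,"fingers":0},{"dp":[0,0,-14],"twist":0,"fingers":0},{"dp":[0,0,-14],"twist":0,"fingers":0}]' 25; python3 go.py .6087 -.074 .171
```

```text
time_s: 3.9
tool_pos: [0.4651, 0.1419, 0.1711]
tool_rot: [179.9, -0.0, 90.0]
force: [-1.2, -0.3, -1.4]
grip_width: 0.0493
grasp_force: 25.0
[0.4651 0.1419 0.1711] [179.9  -0.   90. ] dp [-2.159e+01  1.436e+01  1.000e-02] twist 0.0
```

```bash
python3 -m jog '[{"dp":[-0.9,0.6,0],"twist":0,"fingers":0},{"dp":[-3.6,2.4,0],"twist":0,"fingers":0},{"dp":[-7.8,5.2,0],"twist":0,"fingers":0},{"dp":[-12.4,8.3,0],"twist":0,"fingers":0},{"dp":[-16.8,11.2,0],"twist":0,"fingers":0},{"dp":[-20.1,13.4,0],"twist":0,"fingers":0},{"dp":[-21.6,14.4,0],"twist":0,"fingers":0},{"dp":[-21.6,14.4,0],"twist":0,"fingers":0}]'; python3 go.py .6087 -.074 .0285
python3 - <<'E'
from h import *
c=cam("top"); cv2.imwrite("pics/carry1.png",c["pixels"])
E
```

```text
time_s: 4.9
tool_pos: [0.6085, -0.0755, 0.1695]
tool_rot: [-179.9, 0.1, 89.9]
force: [0.2, 0.9, -1.2]
grip_width: 0.0492
grasp_force: 25.0
[ 0.6085 -0.0755  0.1695] [-1.799e+02  1.000e-01  8.990e+01] dp [ 0.16  0.05 14.1 ] twist -0.1
```

View pics/carry1.png

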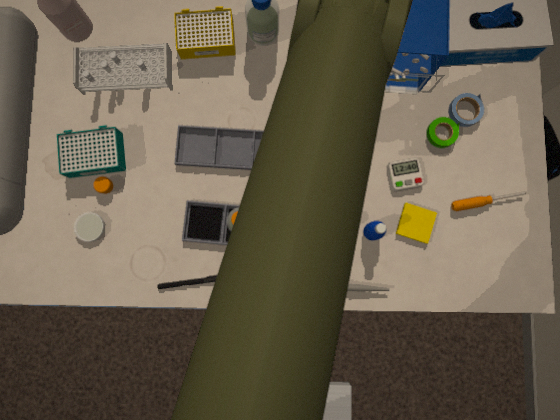

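The arm covers the racks here, but the left pad at (207,222) is now empty. Lowering.

```bash
python3 -m jog '[{"dp":[0.1,0,1],"twist":0,"fingers":0},{"dp":[0.1,0,4],"twist":0,"fingers":0},{"dp":[0.1,0,7.5],"twist":0,"fingers":0},{"dp":[0.1,0,10.5],"twist":0,"fingers":0},{"dp":[0.1,0,12.5],"twist":0,"fingers":0},{"dp":[0.1,0,13.5],"twist":0,"fingers":0},{"dp":[0.1,0,14],"twist":0,"fingers":0},{"dp":[0.1,0,14],"twist":0,"fingers":0}]'
```

```text
time_s: 5.95
tool_pos: [0.6094, -0.0732, 0.0311]
tool_rot: [179.9, -0.0, 90.0]
force: [0.1, -1.1, -0.6]
grip_width: 0.0493
grasp_force: 25.0
```

```bash
python3 -m jog '[{"dp":[0,0,0.15],"twist":0,"fingers":0},{"dp":[0,0,0.3],"twist":0,"fingers":0},{"dp":[0,0,0.3],"twist":0,"fingers":0}]'
```

```text
time_s: 6.32
tool_pos: [0.6094, -0.0732, 0.028]
tool_rot: [179.9, -0.0, 90.0]
force: [-1.1, 0.4, 0.4]
grip_width: 0.049
grasp_force: 25.0
```

Opening, then rising clear.

```bash
python3 -m jog '[{"dp":[0,0,0],"twist":0,"fingers":1},{"dp":[0,0,0],"twist":0,"fingers":1},{"dp":[0,0,0],"twist":0,"fingers":1},{"dp":[0,0,0],"twist":0,"fingers":1},{"dp":[0,0,-2],"twist":0,"fingers":1},{"dp":[0,0,-6],"twist":0,"fingers":1},{"dp":[0,0,-11],"twist":0,"fingers":1},{"dp":[0,0,-13],"twist":0,"fingers":1}]'; python3 go.py .4604 .0584 .16
```

```text
time_s: 7.32
tool_pos: [0.6109, -0.0738, 0.1624]
tool_rot: [179.6, -0.0, 90.0]
force: [-0.6, -0.2, -0.5]
grip_width: 0.0871
grasp_force: 0.0
[ 0.6109 -0.0738  0.1624] [179.6  -0.   90. ] dp [ 13.22 -15.05   0.14] twist -0.0
```

```bash
python3 -m jog '[{"dp":[2.5,-2.8,0],"twist":0,"fingers":1},{"dp":[6.5,-7.4,0],"twist":0,"fingers":1},{"dp":[10.5,-12,0],"twist":0,"fingers":1},{"dp":[13.2,-14.9,0],"twist":0,"fingers":1},{"dp":[13.2,-14.9,0],"twist":0,"fingers":1},{"dp":[13.2,-14.9,4],"twist":0,"fingers":1},{"dp":[13.2,-14.9,8],"twist":0,"fingers":1},{"dp":[13.2,-14.9,10.5],"twist":0,"fingers":1}]'
```

```text
time_s: 8.32
tool_pos: [0.4599, 0.0573, 0.0511]
tool_rot: [-179.9, 0.1, 89.9]
force: [-0.1, -0.1, -0.2]
grip_width: 0.0871
grasp_force: 0.0
```

```bash
python3 -m jog '[{"dp":[0,0,0.9],"twist":0,"fingers":1},{"dp":[0,0,0.9],"twist":0,"fingers":1}]'
```

```text
time_s: 8.57
tool_pos: [0.4604, 0.0581, 0.0437]
tool_rot: [-180.0, 0.0, 89.9]
force: [-0.0, -0.9, 0.4]
grip_width: 0.0872
grasp_force: 0.0
```

```bash
python3 -m jog '[{"dp":[0,0,0],"twist":0,"fingers":0},{"dp":[0,0,0],"twist":0,"fingers":0},{"dp":[0,0,0],"twist":0,"fingers":0},{"dp":[0,0,0],"twist":0,"fingers":0},{"dp":[0,0,0],"twist":0,"fingers":0},{"dp":[0,0,0],"twist":0,"fingers":0}]' 25
```

```text
time_s: 9.32
tool_pos: [0.4607, 0.059, 0.044]
tool_rot: [179.9, -0.0, 90.0]
force: [1.0, 0.2, 0.7]
grip_width: 0.0527
grasp_force: 25.0
```

```bash
python3 -m jog '[{"dp":[0,0,-0.5],"twist":0,"fingers":0},{"dp":[0,0,-2],"twist":0,"fingers":0},{"dp":[0,0,-4.5],"twist":0,"fingers":0},{"dp":[0,0,-7.5],"twist":0,"fingers":0},{"dp":[0,0,-10.5],"twist":0,"fingers":0},{"dp":[0,0,-13],"twist":0,"fingers":0},{"dp":[0,0,-14],"twist":0,"fingers":0},{"dp":[0,0,-14],"twist":0,"fingers":0}]' 30; python3 go.py .6126 .0039 .184
```

```text
time_s: 10.32
tool_pos: [0.46, 0.0588, 0.1839]
tool_rot: [180.0, -0.0, 90.0]
force: [-1.0, -0.4, -2.6]
grip_width: 0.0527
grasp_force: 30.0
[0.46   0.0588 0.1839] [180.  -0.  90.] dp [-5.49 15.26  0.  ] twist -0.0
```

```bash
python3 -m jog '[{"dp":[-0.3,0.8,0],"twist":0,"fingers":0},{"dp":[-1.2,3.2,0],"twist":0,"fingers":0},{"dp":[-2.5,6.8,0],"twist":0,"fingers":0},{"dp":[-3.9,10.6,0],"twist":0,"fingers":0},{"dp":[-5,13.8,0],"twist":0,"fingers":0},{"dp":[-5.5,15.2,0],"twist":0,"fingers":0},{"dp":[-5.5,15.2,0],"twist":0,"fingers":0},{"dp":[-5.5,15.2,0],"twist":0,"fingers":0}]'; python3 go.py .6126 .0039 .044
```

```text
time_s: 11.32
tool_pos: [0.6109, 0.0043, 0.183]
tool_rot: [-179.9, -0.0, 90.0]
force: [-0.1, 0.2, -2.3]
grip_width: 0.0524
grasp_force: 30.0
[0.6109 0.0043 0.183 ] [-179.9   -0.    90. ] dp [-0.04  0.19 13.9 ] twist 0.0
```

```bash
python3 -m jog '[{"dp":[0,0,1],"twist":0,"fingers":0},{"dp":[0,0,4],"twist":0,"fingers":0},{"dp":[0,0,7.5],"twist":0,"fingers":0},{"dp":[0,0,10.5],"twist":0,"fingers":0},{"dp":[0,0,12.5],"twist":0,"fingers":0},{"dp":[0,0,13.5],"twist":0,"fingers":0},{"dp":[0,0,14],"twist":0,"fingers":0},{"dp":[0,0,14],"twist":0,"fingers":0}]'
```

```text
time_s: 12.32
tool_pos: [0.6124, 0.0038, 0.0441]
tool_rot: [179.9, -0.0, 90.0]
force: [0.5, -0.3, -1.6]
grip_width: 0.0527
grasp_force: 30.0
```

```bash
python3 -m jog '[{"dp":[0,0,0.15],"twist":0,"fingers":0},{"dp":[0,0,0.3],"twist":0,"fingers":0},{"dp":[0,0,0.3],"twist":0,"fingers":0},{"dp":[0,0,0.3],"twist":0,"fingers":1},{"dp":[0,0,0.3],"twist":0,"fingers":1},{"dp":[0,0,0.3],"twist":0,"fingers":1},{"dp":[0,0,0.3],"twist":0,"fingers":1}]'; python3 -c "
from h import *
o=env.get_obs();print(o['grip_width'])"
```

```text
time_s: 13.2
tool_pos: [0.612, 0.0039, 0.0406]
tool_rot: [180.0, -0.0, 90.0]
force: [-0.4, -0.2, -0.5]
grip_width: 0.0834
grasp_force: 0.0
0.08342292397675977
```

```bash
python3 -m jog '[{"dp":[0,0,-1],"twist":0,"fingers":1},{"dp":[0,0,-4],"twist":0,"fingers":1},{"dp":[0,0,-8],"twist":0,"fingers":1},{"dp":[0,0,-12],"twist":0,"fingers":1},{"dp":[0,0,-12],"twist":0,"fingers":1}]'; python3 go.py .4474 -.0217 .161
```

```text
time_s: 13.82
tool_pos: [0.6146, 0.0035, 0.1651]
tool_rot: [179.6, -0.1, 90.0]
force: [0.0, -0.3, -0.0]
grip_width: 0.0871
grasp_force: 0.0
[0.6146 0.0035 0.1651] [ 1.796e+02 -1.000e-01  9.000e+01] dp [ -2.52 -16.72   0.28] twist -0.0
```

```bash
python3 -m jog '[{"dp":[-0.5,-3,0],"twist":0,"fingers":1},{"dp":[-1.3,-8,0],"twist":0,"fingers":1},{"dp":[-2.2,-13,0],"twist":0,"fingers":1},{"dp":[-2.6,-16.5,0],"twist":0,"fingers":1},{"dp":[-2.6,-16.5,0],"twist":0,"fingers":1},{"dp":[-2.6,-16.5,4],"twist":0,"fingers":1},{"dp":[-2.6,-16.5,8],"twist":0,"fingers":1},{"dp":[-2.6,-16.5,11],"twist":0,"fingers":1}]'; python3 go.py .4474 -.0217 .033
```

```text
time_s: 14.82
tool_pos: [0.4472, -0.0223, 0.049]
tool_rot: [-180.0, 0.1, 90.0]
force: [0.1, -0.3, -0.3]
grip_width: 0.0872
grasp_force: 0.0
[ 0.4472 -0.0223  0.049 ] [-1.8e+02  1.0e-01  9.0e+01] dp [0.06 0.02 1.6 ] twist 0.0
```

```bash
python3 -m jog '[{"dp":[0,0,1],"twist":0,"fingers":1},{"dp":[0,0,1.8],"twist":0,"fingers":1},{"dp":[0,0,1.8],"twist":0,"fingers":1}]'
```

```text
time_s: 15.2
tool_pos: [0.4475, -0.0222, 0.0328]
tool_rot: [180.0, 0.0, 90.0]
force: [-0.4, 0.4, -0.5]
grip_width: 0.0872
grasp_force: 0.0
```

```bash
python3 -m jog '[{"dp":[0,0,0],"twist":0,"fingers":0},{"dp":[0,0,0],"twist":0,"fingers":0},{"dp":[0,0,0],"twist":0,"fingers":0},{"dp":[0,0,0],"twist":0,"fingers":0},{"dp":[0,0,0],"twist":0,"fingers":0},{"dp":[0,0,0],"twist":0,"fingers":0},{"dp":[0,0,0],"twist":0,"fingers":0}]' 15
```

```text
time_s: 16.08
tool_pos: [0.4471, -0.0222, 0.0326]
tool_rot: [180.0, -0.0, 90.0]
force: [0.7, -0.2, -0.1]
grip_width: 0.0351
grasp_force: 15.0
```

```bash
python3 -m jog '[{"dp":[0,0,-0.5],"twist":0,"fingers":0},{"dp":[0,0,-2],"twist":0,"fingers":0},{"dp":[0,0,-4.5],"twist":0,"fingers":0},{"dp":[0,0,-7.5],"twist":0,"fingers":0},{"dp":[0,0,-10.5],"twist":0,"fingers":0},{"dp":[0,0,-13],"twist":0,"fingers":0},{"dp":[0,0,-14],"twist":0,"fingers":0},{"dp":[0,0,-14],"twist":0,"fingers":0}]' 20
```

```text
time_s: 17.08
tool_pos: [0.4473, -0.0222, 0.1731]
tool_rot: [179.9, -0.0, 90.0]
force: [-0.5, -0.0, -1.0]
grip_width: 0.0355
grasp_force: 20.0
```

```bash
python3 -m jog '[{"dp":[0.5,0.8,0],"twist":0,"fingers":0},{"dp":[2,3.2,0],"twist":0,"fingers":0},{"dp":[4.3,7,0],"twist":0,"fingers":0},{"dp":[6.8,11,0],"twist":0,"fingers":0},{"dp":[9,14.6,0],"twist":0,"fingers":0},{"dp":[10.4,16.9,0],"twist":0,"fingers":0},{"dp":[10.4,16.9,0],"twist":0,"fingers":0},{"dp":[10.4,16.9,0],"twist":0,"fingers":0}]'
```

```text
time_s: 18.08
tool_pos: [0.6151, 0.0811, 0.1712]
tool_rot: [-179.9, 0.1, 90.0]
force: [-0.6, 0.1, -0.4]
grip_width: 0.0355
grasp_force: 20.0
```

```bash
python3 -m jog '[{"dp":[0,0,1],"twist":0,"fingers":0},{"dp":[0,0,4],"twist":0,"fingers":0},{"dp":[0,0,7.5],"twist":0,"fingers":0},{"dp":[0,0,10.5],"twist":0,"fingers":0},{"dp":[0,0,12.5],"twist":0,"fingers":0},{"dp":[0,0,13.5],"twist":0,"fingers":0},{"dp":[0,0,13.9],"twist":0,"fingers":0},{"dp":[0,0,13.9],"twist":0,"fingers":0}]'; python3 go.py .6164 .0818 .0297
```

```text
time_s: 19.08
tool_pos: [0.6165, 0.0819, 0.0342]
tool_rot: [179.9, -0.0, 90.0]
force: [1.1, -0.0, -0.5]
grip_width: 0.0352
grasp_force: 20.0
[0.6165 0.0819 0.0342] [179.9  -0.   90. ] dp [-0.01 -0.01  0.45] twist -0.0
```

```bash
python3 -m jog '[{"dp":[0,0,0.2],"twist":0,"fingers":0},{"dp":[0,0,0.4],"twist":0,"fingers":0},{"dp":[0,0,0.4],"twist":0,"fingers":0},{"dp":[0,0,0.4],"twist":0,"fingers":1},{"dp":[0,0,0.4],"twist":0,"fingers":1},{"dp":[0,0,0.4],"twist":0,"fingers":1},{"dp":[0,0,0.4],"twist":0,"fingers":1},{"dp":[0,0,0.4],"twist":0,"fingers":1}]'
```

```text
time_s: 20.08
tool_pos: [0.616, 0.0819, 0.0296]
tool_rot: [180.0, -0.0, 90.0]
force: [-0.4, 0.4, 0.0]
grip_width: 0.0778
grasp_force: 0.0
```

```bash
python3 -m jog '[{"dp":[0,0,-1],"twist":0,"fingers":1},{"dp":[0,0,-4],"twist":0,"fingers":1},{"dp":[0,0,-8],"twist":0,"fingers":1},{"dp":[0,0,-12],"twist":0,"fingers":1},{"dp":[0,0,-13],"twist":0,"fingers":1},{"dp":[0,0,-13],"twist":0,"fingers":1}]'; python3 go.py .4463 -.0988 .16
```

```text
time_s: 20.82
tool_pos: [0.6162, 0.0819, 0.1603]
tool_rot: [179.9, -0.0, 90.0]
force: [-0.9, 0.5, -1.7]
grip_width: 0.0869
grasp_force: 0.0
[0.6162 0.0819 0.1603] [179.9  -0.   90. ] dp [-18.07 -17.    -0.  ] twist 0.0
```

```bash
python3 -m jog '[{"dp":[-3,-2.8,0],"twist":0,"fingers":1},{"dp":[-7,-6.6,0],"twist":0,"fingers":1},{"dp":[-11,-10.4,0],"twist":0,"fingers":1},{"dp":[-15,-14.2,0],"twist":0,"fingers":1},{"dp":[-18.1,-17,0],"twist":0,"fingers":1},{"dp":[-18.1,-17,0],"twist":0,"fingers":1},{"dp":[-18.1,-17,4],"twist":0,"fingers":1},{"dp":[-18.1,-17,8],"twist":0,"fingers":1}]'; python3 go.py .4463 -.0988 .034
```

```text
time_s: 21.82
tool_pos: [0.4463, -0.098, 0.0781]
tool_rot: [180.0, -0.0, 90.1]
force: [0.2, -0.0, -0.5]
grip_width: 0.087
grasp_force: 0.0
[ 0.4463 -0.098   0.0781] [180.   -0.   90.1] dp [-0.08 -0.    4.41] twist 0.1
```

```bash
python3 -m jog '[{"dp":[0,0,2],"twist":0,"fingers":1},{"dp":[0,0,4],"twist":0,"fingers":1},{"dp":[0,0,4.6],"twist":0,"fingers":1},{"dp":[0,0,4.6],"twist":0,"fingers":1}]'
```

```text
time_s: 22.32
tool_pos: [0.4457, -0.0989, 0.0331]
tool_rot: [-179.9, 0.0, 90.0]
force: [-0.1, 0.7, -0.5]
grip_width: 0.087
grasp_force: 0.0
```

```bash
python3 -m jog '[{"dp":[0,0,0],"twist":0,"fingers":0},{"dp":[0,0,0],"twist":0,"fingers":0},{"dp":[0,0,0],"twist":0,"fingers":0},{"dp":[0,0,0],"twist":0,"fingers":0},{"dp":[0,0,0],"twist":0,"fingers":0},{"dp":[0,0,0],"twist":0,"fingers":0}]' 20
```

```text
time_s: 23.08
tool_pos: [0.4463, -0.0991, 0.0337]
tool_rot: [180.0, -0.0, 90.0]
force: [1.3, 0.3, 1.0]
grip_width: 0.0442
grasp_force: 20.0
```

```bash
python3 -m jog '[{"dp":[0,0,-0.5],"twist":0,"fingers":0},{"dp":[0,0,-2],"twist":0,"fingers":0},{"dp":[0,0,-4.5],"twist":0,"fingers":0},{"dp":[0,0,-7.5],"twist":0,"fingers":0},{"dp":[0,0,-10.5],"twist":0,"fingers":0},{"dp":[0,0,-13],"twist":0,"fingers":0},{"dp":[0,0,-14],"twist":0,"fingers":0},{"dp":[0,0,-14],"twist":0,"fingers":0}]' 25
```

```text
time_s: 24.08
tool_pos: [0.4462, -0.0992, 0.174]
tool_rot: [179.9, -0.0, 90.0]
force: [0.3, 0.0, -1.4]
grip_width: 0.0439
grasp_force: 24.9
```

```bash
python3 -m jog '[{"dp":[1,0.7,0],"twist":0,"fingers":0},{"dp":[4,2.7,0],"twist":0,"fingers":0},{"dp":[8.5,5.7,0],"twist":0,"fingers":0},{"dp":[13.5,9.1,0],"twist":0,"fingers":0},{"dp":[18.5,12.4,0],"twist":0,"fingers":0},{"dp":[22.8,15.3,0],"twist":0,"fingers":0},{"dp":[25.3,17,0],"twist":0,"fingers":0},{"dp":[25.9,17.4,0],"twist":0,"fingers":0}]'
```

```text
time_s: 25.08
tool_pos: [0.6195, 0.163, 0.1708]
tool_rot: [-179.8, 0.1, 90.2]
force: [-0.8, -0.2, -0.8]
grip_width: 0.0442
grasp_force: 24.9
```

```bash
python3 -m jog '[{"dp":[0,0,1],"twist":0,"fingers":0},{"dp":[0,0,4],"twist":0,"fingers":0},{"dp":[0,0,7.5],"twist":0,"fingers":0},{"dp":[0,0,10.5],"twist":0,"fingers":0},{"dp":[0,0,12.5],"twist":0,"fingers":0},{"dp":[0,0,13.5],"twist":0,"fingers":0},{"dp":[0,0,13.9],"twist":0,"fingers":0},{"dp":[0,0,13.9],"twist":0,"fingers":0}]'; python3 go.py .6203 .1597 .0307
```

```text
time_s: 26.08
tool_pos: [0.6205, 0.1598, 0.0353]
tool_rot: [179.9, -0.0, 90.0]
force: [-0.4, 0.5, -0.5]
grip_width: 0.0439
grasp_force: 24.9
[0.6205 0.1598 0.0353] [179.9  -0.   90. ] dp [-0.01 -0.02  0.46] twist -0.0
```

```bash
python3 -m jog '[{"dp":[0,0,0.2],"twist":0,"fingers":0},{"dp":[0,0,0.4],"twist":0,"fingers":0},{"dp":[0,0,0.4],"twist":0,"fingers":0},{"dp":[0,0,0.4],"twist":0,"fingers":1},{"dp":[0,0,0.4],"twist":0,"fingers":1},{"dp":[0,0,0.4],"twist":0,"fingers":1},{"dp":[0,0,0.4],"twist":0,"fingers":1},{"dp":[0,0,0.4],"twist":0,"fingers":1}]'
```

```text
time_s: 27.08
tool_pos: [0.62, 0.1599, 0.0306]
tool_rot: [180.0, -0.0, 90.0]
force: [0.3, 0.1, -0.6]
grip_width: 0.0838
grasp_force: 0.0
```

```bash
python3 -m jog '[{"dp":[0,0,-1],"twist":0,"fingers":1},{"dp":[0,0,-4],"twist":0,"fingers":1},{"dp":[0,0,-8],"twist":0,"fingers":1},{"dp":[0,0,-12],"twist":0,"fingers":1},{"dp":[0,0,-16],"twist":0,"fingers":1},{"dp":[0,0,-18],"twist":0,"fingers":1},{"dp":[0,0,-18],"twist":0,"fingers":1}]'
```

```text
time_s: 27.95
tool_pos: [0.6207, 0.1599, 0.212]
tool_rot: [179.9, -0.1, 90.0]
force: [-0.1, 0.8, 0.2]
grip_width: 0.087
grasp_force: 0.0
```

```bash
python3 -m jog '[{"dp":[5,-3,0],"twist":0,"fingers":1},{"dp":[11,-6,0],"twist":0,"fingers":1},{"dp":[16,-9,0],"twist":0,"fingers":1},{"dp":[21,-12,0],"twist":0,"fingers":1},{"dp":[25,-15,0],"twist":0,"fingers":1},{"dp":[29,-17,0],"twist":0,"fingers":1},{"dp":[31,-19,0],"twist":0,"fingers":1},{"dp":[31,-19,0],"twist":0,"fingers":1}]'
python3 - <<'E'
from h import *
c=cam("top"); P=cloud(c); q=P[80:190,165:345].reshape(-1,3)
Y=np.deg2rad(87.17-90); A=np.array([[np.cos(Y),-np.sin(Y)],[np.sin(Y),np.cos(Y)]])
l=(q[:,:2]-[.6145,.0429])@A
for n,y,h in(("amber",.117,.092),("slim",.039,.094),("wide",-.039,.104),("squat",-.117,.082)):
    s=(abs(l[:,1]-y)<.037)&(abs(l[:,0])<.045)&(abs(q[:,2]-h)<.006)
    print(n,s.sum(),"off",(l[s].mean(0)-[0,y]).round(4),"z",q[s,2].mean().round(4),h)
cv2.imwrite("pics/end.png",c["pixels"])
E
```

```text
time_s: 28.95
tool_pos: [0.4263, 0.4718, 0.2078]
tool_rot: [-179.8, 0.1, 90.3]
force: [0.1, -0.7, 0.4]
grip_width: 0.0872
grasp_force: 0.0
amber 143 off [-0.0012 -0.0002] z 0.0919 0.092
slim 75 off [-0.0013  0.0005] z 0.094 0.094
wide 199 off [-0.0014 -0.0004] z 0.1039 0.104
squat 437 off [-0.0009 -0.0006] z 0.0823 0.082
```

View pics/end.png

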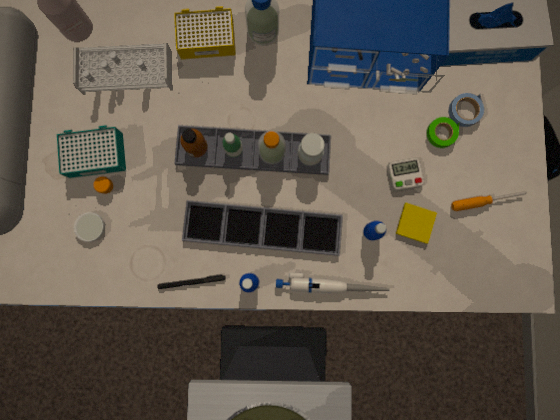

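All four now stand in the far rack in reverse order: amber (192,143), slim (232,145), wide (271,148), squat (312,150). Each is within 2 mm of its place's middle and at the expected height. The four pads are bare and the robot is clear, so I'm handing in.

```bash
python3 -c "
from cell import env
print(env.sign_off())"
```

```text
the job is handed in; nothing more can be done
None
```

The job is handed in at about 29 s of the 102 s allowed: all four containers stand upright in the empty rack in reverse order, measured within 2 mm of their places' middles, though the hand-in returned no verdict.

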